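# Third hand: press the matching drawer pull onto its front

### The arm

A 6-joint arm with a two-finger parallel gripper is mounted at the origin on a cart in front of the work surface, level with it; the furniture and walls round the work are solid. World frame = base frame: x ahead of the robot, y to its left, z up, the work surface at z = 0. Lengths are in m, angles in degrees, forces in N, time in s.
With the tool pointing down it reaches from about 0.4 to 0.825 m from the base axis. Payload 7 kg.
Tool frame: the origin (TCP) lies at the very end of the fingers, on their centre line; the grasp point (between the pads) lies 19 mm behind it; z points along the fingers, y is the line along which they close (so a half turn about z gives the same grasp; the last joint's range is limited). The gripper opens to 88 mm and grips with 3 to 60 N. Pads are 19 mm wide; open, the fingers measure 130 mm over their backs; the gripper's body (78 mm by 193 mm) begins 47 mm behind the grasp point.
Start: joints at [81.824, 20.546, 0.682, 0, -70.136, -16.507], TCP at [0.282, 0.613, 0.227] pointing down, gripper open.
Joint ranges: [-176.03, 176.03], [-82.01, 121.73], [-58.28, 71.71], [-173.87, 95.51], [-174.79, -0.11], [-173.66, 173.66]. Speed limits (degrees/s): [136.94, 136.94, 172.46, 180, 180, 180].

### API

Orientations are given as [roll, pitch, yaw] about the fixed x, y, z axes, in that order (R = Rz(yaw) Ry(pitch) Rx(roll)).
In Python, from plant import get_state, capture, close_job, regions_of gives the robot as it stands.
- The arm moves only by the tool jog_arm, never from a script. Its argument "moves" is a list of rows, each a list of 3 entries, a list of its own where there are three numbers: the shift along the tool's x, y, z in cm, then the turn about the tool's z in degrees, then the finger opening in cm, from 0 to 8.76. A call has 1 to 12 rows; each row shifts and turns the commanded pose from where the row before left it, along the tool's axes as they then stand; what a row does not reach is not made up. A row lasts 1/8 s, in which the tool goes at most 62.5 mm and 10.7 degrees, less where a joint would pass 70% of its speed; a pose out of reach is approached as far as the arm can. A call is refused whole if a number of a shift passes 6.25 or a number of a turn 10.7, either way. A call with a gripper value outside its range is refused whole. The fingers move at their own pace and stop on an object; "newtons" is the grip in N (left out, the last holds). Time passes only in rows, so rows that do not move let the fingers close. It gives the time, the measured TCP pose, the force, the opening and the grip force at its end, in the units of the state.
- get_state(): the state, without advancing time (a new reading comes with each control period).
- capture(name): name is "scene" or "top" or "wrist"; returns a dict with "pixels" (480x640x3 uint8, blue, green, red), "mtx" (3x3 intrinsics, pixels), "k1" (the pictures are not rectified: a ray, as slopes to the right and down, at radius r is drawn at 1 + k1 r^2 times it, then the intrinsics apply), "world_from_camera" (4x4, takes a point from camera to world coordinates); the wrist camera has in their place "hand_eye" (4x4, takes a point from camera to tool coordinates, whose origin is the TCP and whose axes are the flange's). Camera axes: x right, y down, z forward; pixel columns grow to the right and rows downward; lengths in m; the calibration is good to about 2 mm. A picture is of the moment at which its call begins: read the wrist's pose just before it. There is no depth.
- close_job(): hands the job in; it is judged then, once.
Trained networks look in a picture, given as the dict that the camera call returned (one of the last four; its "shot" number tells which), for a name from the list of things; names that differ only in an ending like _2 or _b are one class to them, and where a whole thing is asked for, a point or a joint stands for the part that bears it (a point fixed in the world has none). Each returns a list of dicts, best first, with "confidence" (0 to 1); they miss things now and then, are a little off and sometimes report something else, mostly with a low value. They report only what shows in the picture. A call takes as long as a camera call. They do not tell look-alikes from the thing itself.
- regions_of(picture, thing): "pixels" (480x640 bool, what is visible of it) and "pixel" ([column, row] in pixels, amid what is visible of it).
The state is a dict: "time_s": time; "joints": joint angles; "qd": joint speeds; "joint_torque": joint torques, N m; "tcp_pos": TCP position; "eef_rot": TCP orientation; "contact_force": force on the tool from outside, world axes, zero at the start; "moment": the same for the moment, N m; "gripper_width": finger opening in m; "gripper_force": force on a finger pad.
Only numpy, scipy, OpenCV 4.12 (cv2) and the standard library are available. Lean on these libraries where they do the work, as an engineer would, in place of code of your own. Each camera call takes 0.05 s, during which the arm holds its last target. There are 200 camera calls.

### The job

Be the third hand for a colleague who will screw a pull onto the dark wooden drawer front standing in the spring-loaded jig. Of the three loose pulls pick the one that matches the front, lift it off the worktop, bring its brass insert squarely onto the hole in the middle of the front, and press it straight in until the jig's pointer stands in the green band, without ever driving it into the red. Finish the program there, still gripping the pull and pressing steadily, without letting go; leave the other pulls, the cup and the marker pen where they are.

Things in the scene. Friction and masses are not known exactly. Their poses are not given: they have to be found in the camera images.
- dark_pull_mid (a point): centre of the dark wood block pull that matches the front (loose, 40 to 85 g). Bullet-shaped from above: 64 mm long (its x), 40 mm wide (y; sides flat and parallel from 12 mm behind the centre to the flat face), 32 mm high, lying flat on the worktop. Its +x end, 32 mm from the centre, is the flat face with the brass insert; its -x end is half-round. Start yaw within 0.6 rad of x pointing ahead
- insert (a point): the same pull's brass insert: the middle of its flat +x face, 16 mm above its underside; x points out of the face
- dark_pull: the same dark pull; origin at the middle of its underside, 16 mm below its centre; axes as above
- light_pull_mid (a point): centre of the light wood pull, same shape and size; does not match, to be left alone
- white_pull_mid (a point): centre of the white painted pull, same shape and size; does not match, to be left alone
- front_hole (a point): screw hole (8 mm) in the middle of the near face of the dark wood drawer front, 47 mm above the worktop; x points into the face (the way to press), y left along it, z up; moves with the front. The front is 130 mm wide, 16 mm thick, upright, its lower edge 12 mm and its top 82 mm above the worktop
- jig: the spring-loaded jig, fixed to the worktop; origin on the worktop below the rest position of the hole, axes as front_hole. Its 10 mm high plywood base reaches from there 124 mm back, from 75 mm right to 100 mm left; nothing on it stands higher than the front, and the worktop before the front is free
- carriage (a joint): travel of the sprung carriage with the front, in m: 0 at rest, grows as the front is pressed in; mechanical stop at 0.038. The spring pushes back with about 1.5 N + 500 N/m x travel. A black pointer on the left of the carriage shows the travel on a fixed white scale: the green band is 0.010 to 0.025 (about 6.5 to 14 N), red begins at 0.034
- cup: small dark green espresso cup with a handle, 63x88x49 mm, origin at its underside; bystander
- pen: white and blue marker pen, 135x17x16 mm, lying crosswise near the front edge of the worktop left of the middle, origin at its underside; bystander
Mind the look-alikes: they are no part of the job. What is shaped like the dark_pull but blue is not meant.

How it is judged:
By the outcome, as a careful person would: the job done as asked, in the order asked, and still so for the second after the job is handed in, while the arm keeps its last pose, push and grip.
It also fails if it takes over 35 s, if anything falls off the work surface, if the arm or the gripper's body presses on something with over 40 N, if the wrist force passes 120 N, or if a joint passes its speed limit or range.

## Working session

There is one attempt and no reset: what is moved stays moved. The work goes in short steps, Python scripts to look and compute and a tool call to move; the robot and the scene stay as the last step left them, time stands still between calls to the robot, and variables do not carry over. Pictures are saved under pics/ and viewed, at most 10 in all, crops included, and the job is handed in when it is done.

Besides the shell and the picture viewer there is one more tool, called after "Call:" by a JSON object that holds its "method" and its "body", one argument or row to a line. jog_arm: Moves the arm, as the interface text tells. Its arguments: {"type":"object","properties":{"moves":{"type":"array"},"newtons":{"type":"number"}},"required":["moves"]}

```bash
mkdir -p pics; ls
cat > h.py <<'E'
import numpy as np, cv2
from plant import *
from scipy.spatial.transform import Rotation as R
def Tt(s):
    T=np.eye(4);T[:3,:3]=R.from_euler('xyz',s['eef_rot'],degrees=True).as_matrix();T[:3,3]=s['tcp_pos'];return T
def shot(n,save=None):
    s=get_state();c=capture(n)
    c['W']=c['world_from_camera'] if 'world_from_camera' in c else Tt(s)@np.array(c['hand_eye'])
    c['W']=np.array(c['W'])
    if save: cv2.imwrite('pics/'+save,c['pixels'])
    return c
def ray(c,px):
    K=np.array(c['mtx']);p=np.atleast_2d(px).astype(float)
    d=np.stack([(p[:,0]-K[0,2])/K[0,0],(p[:,1]-K[1,2])/K[1,1]],1);u=d.copy()
    for _ in range(20): u=d/(1+c['k1']*(u**2).sum(1,keepdims=True))
    v=np.c_[u,np.ones(len(u))]@c['W'][:3,:3].T
    return c['W'][:3,3],v
def onz(c,px,z):
    o,v=ray(c,px);return o+v*((z-o[2])/v[:,2])[:,None]
def proj(c,P):
    K=np.array(c['mtx']);q=(np.atleast_2d(P)-c['W'][:3,3])@c['W'][:3,:3];u=q[:,:2]/q[:,2:]
    u=u*(1+c['k1']*(u**2).sum(1,keepdims=True));return u*[K[0,0],K[1,1]]+[K[0,2],K[1,2]]
E
python3 - <<'E'
from h import *
print(get_state())
for n in('top','scene'):
    c=shot(n,n+'0.png')
    print(n,c['W'][:3,3].round(3),c['W'][:3,2].round(2))
    for t in('dark_pull','front_hole','jig','carriage','cup'):
        for r in regions_of(c,t)[:5]:
            px=r['pixel'];m=r['pixels'];col=c['pixels'][m].mean(0).astype(int) if m.any() else 0
            print(t,round(r['confidence'],2),px,m.sum(),col,onz(c,px,.032 if 'pull' in t else .047)[0].round(3))
E
```

```text
pics
{'time_s': 0.0, 'joints': array([ 8.18240968e+01,  2.05903431e+01,  6.32869320e-01, -2.03128311e-02,
       -7.01356687e+01, -1.65069656e+01]), 'qd': array([ 0.03277407, -0.05605786,  0.02448188, -0.06234825, -0.0692547 ,
        0.07361105]), 'joint_torque': array([ 1.28298463e-03, -5.82720029e+01,  2.93057102e+01,  6.99721277e+00,
        6.89860142e-03, -1.52816228e-04]), 'tcp_pos': array([0.2816939 , 0.61286295, 0.22562754]), 'eef_rot': array([ 1.79905270e+02, -8.15901209e-03, -2.46897798e+01]), 'contact_force': array([-0.38528268,  0.18174512,  0.31505816]), 'moment': array([ 0.00497825, -0.06891147,  0.01177038]), 'gripper_force': 0.0, 'gripper_width': 0.0876382848086424}
top [0.119 0.121 1.271] [ 0.28 -0.15 -0.95]
dark_pull 0.84 [455.3, 183.5] 434 [179  88  51] [ 0.444 -0.421  0.032]
dark_pull 0.77 [417.9, 210.2] 522 [42 64 98] [ 0.431 -0.307  0.032]
front_hole 0.71 [239.0, 265.2] 1078 [55 67 87] [0.514 0.117 0.047]
jig 0.71 [221.8, 255.2] 4084 [111 137 155] [0.554 0.14  0.047]
carriage 0.75 [237.1, 264.5] 1108 [56 69 88] [0.518 0.12  0.047]
cup 0.86 [282.4, 201.5] 672 [77 88 95] [ 0.601 -0.041  0.047]
scene [ 0.125 -0.613  0.811] [ 0.38  0.55 -0.74]
dark_pull 0.92 [357.6, 351.6] 739 [ 42  73 117] [ 0.426 -0.327  0.032]
dark_pull 0.79 [403.1, 390.5] 856 [194 113  54] [ 0.444 -0.437  0.032]
front_hole 0.7 [275.9, 202.7] 985 [45 65 94] [0.519 0.117 0.047]
jig 0.68 [291.7, 202.4] 2598 [ 97 120 142] [0.552 0.094 0.047]
carriage 0.82 [274.8, 201.6] 953 [44 64 92] [0.519 0.122 0.047]
cup 0.72 [337.5, 227.9] 604 [102 114 119] [ 0.592 -0.048  0.047]
```

View pics/top0.png

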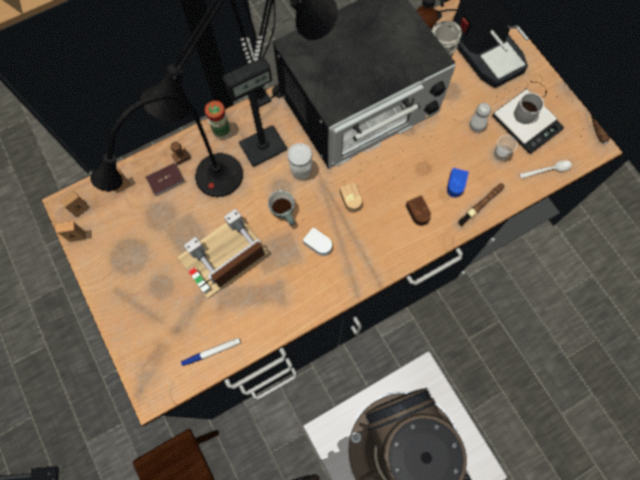

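View pics/scene0.png

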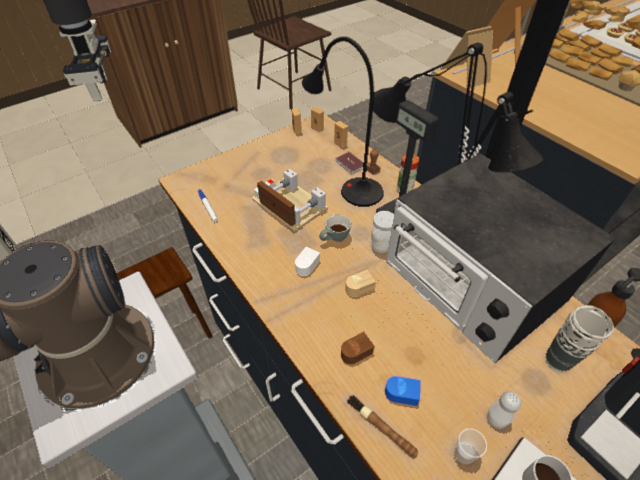

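The top view shows the dark pull at (418,210), with its blue look-alike at (457,182). The dark front runs from (213,285) to (265,250), the cup is at (283,205) and the pen at (211,352). Next I'll estimate the yaws and work out how far to travel.

Run:
```python
from h import *
for n in('top','scene'):
    c=shot(n)
    for t,z in(('dark_pull',.02),('front_hole',.047)):
        for r in regions_of(c,t)[:3]:
            m=r['pixels'];v=np.argwhere(m)[:,::-1]
            if c['pixels'][m].mean(0)[0]>120: continue
            p=onz(c,v,z)[:,:2].astype(np.float32)
            rc=cv2.minAreaRect(p*1000);b=cv2.boxPoints(rc)/1000
            w,V=np.linalg.eigh(np.cov(p.T));a=V[:,1]
            print(n,t,r['confidence'],p.mean(0).round(3),'minrect',np.round(rc,1) if 0 else rc,'pca',np.degrees(np.arctan2(a[1],a[0])).round(1))
```

```text
top dark_pull 0.86 [ 0.433 -0.313] minrect ((431.0906677246094, -313.5112609863281), (45.9583625793457, 71.05137634277344), 83.00302124023438) pca 166.5
top front_hole 0.72 [0.521 0.119] minrect ((520.9298095703125, 116.75898742675781), (41.55942153930664, 139.82228088378906), 9.455586433410645) pca 99.0
scene dark_pull 0.78 [ 0.434 -0.316] minrect ((433.2295837402344, -315.8658447265625), (55.39948272705078, 72.09110260009766), 87.10476684570312) pca -175.5
scene front_hole 0.83 [0.521 0.112] minrect ((519.4315185546875, 119.40544891357422), (59.37830352783203, 192.53176879882812), 8.379480361938477) pca 91.6
scene front_hole 0.26 [0.553 0.104] minrect ((560.6983032226562, 117.54637145996094), (154.95079040527344, 204.60438537597656), 8.802972793579102) pca 94.1
```

Call:
{"method": "jog_arm", "body": {
  "moves": [
    [[0, 0, -3], 0, 8.7]
  ]
}}

```text
time_s: 1.02
tcp_pos: [0.2814, 0.612, 0.2542]
eef_rot: [179.7, -0.0, -24.7]
contact_force: [0.2, -0.0, 1.0]
gripper_width: 0.0876
gripper_force: 0.0
```

Call:
{"method": "jog_arm", "body": {
  "moves": [
    [[4.08, 4.38, 0], 0, 8.7],
    [[4.08, 4.38, 0], 0, 8.7],
    [[4.08, 4.38, 0], 0, 8.7],
    [[4.08, 4.38, 0], 0, 8.7],
    [[4.08, 4.38, 0], 0, 8.7],
    [[4.08, 4.38, 0], 0, 8.7],
    [[4.08, 4.38, 0], 0, 8.7],
    [[4.08, 4.38, 0], 8.4, 8.7],
    [[4.1, 4.3, 0], 8.4, 8.7],
    [[0, 0, 0], 8.4, 8.7],
    [[0, 0, 0], 8.4, 8.7],
    [[0, 0, 0], 0, 8.7]
  ]
}}

```text
time_s: 2.52
tcp_pos: [0.443, 0.0999, 0.2567]
eef_rot: [-180.0, 0.0, -58.3]
contact_force: [-0.9, 0.2, 1.3]
gripper_width: 0.087
gripper_force: 0.0
```

Run:
```python
from h import *
c=shot('wrist','w1.png');print(get_state()['joints'].round(0))
print(c['W'].round(3))
for r in regions_of(c,'front_hole'): 
  print(r['confidence'],r['pixel'],r['pixels'].sum(),onz(c,r['pixel'],.047))
```

```text
[ 38.  -2. -23.  -0. -69.  -6.]
[[-0.851 -0.506 -0.142  0.48 ]
 [-0.526  0.82   0.228  0.039]
 [ 0.001  0.268 -0.963  0.414]
 [ 0.     0.     0.     1.   ]]
0.98 [253.6, 187.9] 4068 [[0.52239718 0.11712669 0.047     ]]
0.36 [285.0, 346.6] 544 [[0.39701446 0.26780346 0.047     ]]
```

View pics/w1.png

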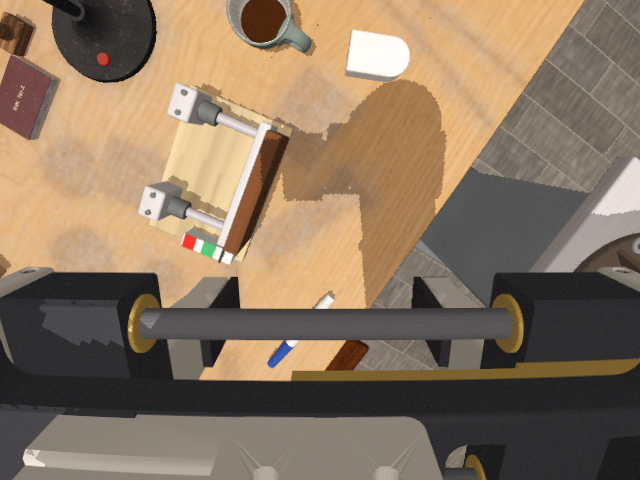

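The wrist view shows the dark front from (268,130) to (235,258), the scale at (207,247), the white pull at (378,55) and the cup at (265,20). I'll zoom in on the front's edges.

Run:
```python
from h import *
c=shot('wrist');cv2.imwrite('pics/w1c.png',cv2.resize(c['pixels'][105:285,130:330],None,fx=4,fy=3.3,interpolation=cv2.INTER_CUBIC)[:594])
# model overlay
for yaw in (7,8,9,10,11):
  a=np.radians(yaw);f=np.array([np.cos(a),np.sin(a),0]);l=np.array([-f[1],f[0],0])
r=regions_of(c,'front_hole')[0]['pixels'].astype(np.uint8)
cn=max(cv2.findContours(r,0,2)[0],key=len)
print(cv2.approxPolyDP(cn,3,True)[:,0].tolist())
```

```text
[[268, 122], [260, 123], [218, 237], [222, 247], [219, 258], [224, 251], [238, 253], [249, 238], [289, 135]]
```

View pics/w1c.png

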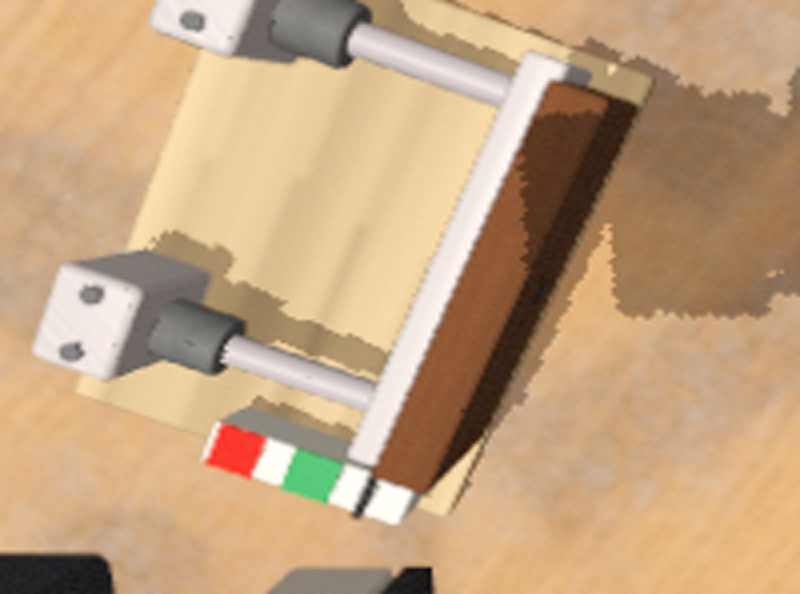

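Crop: the near top edge of the front runs from (608,95) to (418,492), and the back top edge from (550,83) to (375,475). The pointer rests just before the green band.

Run:
```python
from h import *
c=shot('wrist')
f=lambda x,y:(130+x/4,105+y/3.3)
p=onz(c,[f(608,95),f(418,492),f(550,83),f(375,475)],.082);print(p.round(4))
for i in(0,2):
  d=p[i+1]-p[i];print(np.linalg.norm(d),np.degrees(np.arctan2(d[1],d[0]))-90,(p[i]+p[i+1])/2)
print(np.linalg.norm(p[0]-p[2]),np.linalg.norm(p[1]-p[3]),get_state()['tcp_pos'])
```

```text
[[0.5201 0.0521 0.082 ]
 [0.5025 0.18   0.082 ]
 [0.5333 0.0564 0.082 ]
 [0.5145 0.1809 0.082 ]]
0.12906689162336596 7.8222969117195476 [0.51130942 0.1160648  0.082     ]
0.12596413976512716 8.573856798953244 [0.52388244 0.11866887 0.082     ]
0.013850589736771269 0.012004064100725062 [0.4429681  0.10043464 0.25656624]
```

Call:
{"method": "jog_arm", "body": {
  "moves": [
    [[4.66, 3.57, 0], 0, 8.7],
    [[4.66, 3.57, 0.5], 0, 8.7],
    [[4.66, 3.57, 1], 0, 8.7],
    [[4.66, 3.57, 1], 0, 8.7],
    [[4.66, 3.57, 1], 0, 8.7],
    [[4.66, 3.57, 1], 0, 8.7],
    [[4.66, 3.57, 1], 0, 8.7],
    [[0, 0, 1], -9.7, 8.7],
    [[0, 0, 0.5], -9.7, 8.7],
    [[0, 0, 0], -9.7, 8.7],
    [[0, 0, 0], -9.7, 8.7],
    [[0, 0, 0], -9.7, 8.7]
  ]
}}

```text
time_s: 4.28
tcp_pos: [0.4021, -0.3085, 0.1865]
eef_rot: [180.0, 0.0, -9.4]
contact_force: [-0.4, 0.4, -0.0]
gripper_width: 0.0867
gripper_force: 0.0
```

Call:
{"method": "jog_arm", "body": {
  "moves": [
    [[0, 0, 0], 0, 8.7]
  ]
}}

```text
time_s: 4.4
tcp_pos: [0.4021, -0.3085, 0.1865]
eef_rot: [-180.0, 0.0, -9.8]
contact_force: [0.3, -0.2, 0.1]
gripper_width: 0.0871
gripper_force: 0.0
```

Run:
```python
from h import *
from scipy.optimize import least_squares
c=shot('wrist','w2.png');print(get_state()['joints'].round(0))
rs=regions_of(c,'dark_pull')
for r in rs: print(r['confidence'],r['pixel'],r['pixels'].sum(),c['pixels'][r['pixels']].mean(0),onz(c,r['pixel'],.02))
r=[r for r in rs if c['pixels'][r['pixels']].mean(0)[0]<100][0]
# silhouette fit: convex hull of bullet prism
t=np.linspace(np.pi/2,3*np.pi/2,25)
o=np.r_[np.c_[-.012+.020*np.cos(t),.020*np.sin(t)],[[.032,-.02],[.032,.02]]]
P0=np.r_[np.c_[o,0*o[:,0]],np.c_[o,0*o[:,0]+.032]]
m=r['pixels']
def sil(q):
    a=np.radians(q[2]);C,S=np.cos(a),np.sin(a)
    P=P0@np.array([[C,S,0],[-S,C,0],[0,0,1]])+[q[0],q[1],0]
    im=np.zeros((480,640),np.uint8);h=cv2.convexHull(np.float32(proj(c,P)));cv2.fillPoly(im,[np.int32(np.round(h*16))],1,shift=4);return im>0
from scipy.optimize import minimize
cost=lambda q:(sil([q[0]/1000,q[1]/1000,q[2]])^m).sum()/m.sum()
best=None
for y0 in(-25,-10,5):
    x=onz(c,r['pixel'],.02)[0]*1000
    s=minimize(cost,[x[0],x[1],y0],method='Nelder-Mead',options=dict(initial_simplex=[[x[0],x[1],y0],[x[0]+8,x[1],y0],[x[0],x[1]+8,y0],[x[0],x[1],y0+8]]))
    print(s.x.round(1),s.fun)
    if best is None or s.fun<best.fun: best=s
im=c['pixels'].copy();cv2.drawContours(im,cv2.findContours(sil([best.x[0]/1e3,best.x[1]/1e3,best.x[2]]).astype(np.uint8),0,2)[0],-1,(0,255,0),1)
cv2.imwrite('pics/w2o.png',im)
```

```text
[-15.   6. -24.   0. -60.  95.]
0.84 [328.2, 186.4] 2906 [ 37.8523744   61.92498279 100.97625602] [[ 0.43484522 -0.31625482  0.02      ]]
0.79 [448.9, 150.1] 3472 [202.828053   119.8047235   58.42281106] [[ 0.44928962 -0.43218658  0.02      ]]
[ 432.5 -312.2   -9.1] 0.04163799036476256
[ 432.1 -312.8   -7.4] 0.033379215416379907
[ 432.1 -312.9   -7.5] 0.03269098417068135
```

View pics/w2o.png

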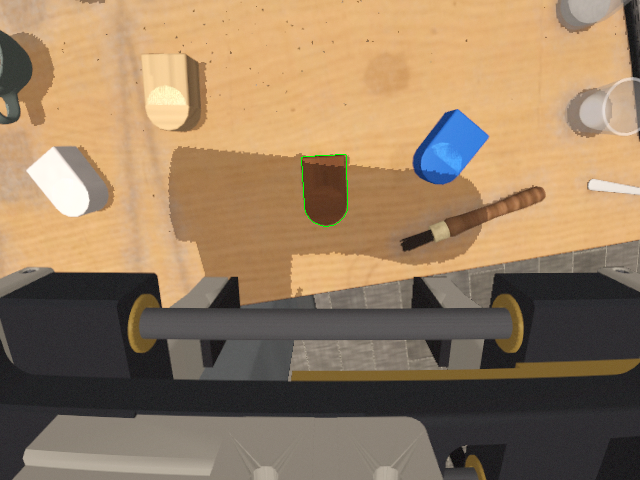

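The fit matches the dark pull at (327,188), with its flat face ahead. The pose is (0.432, −0.313), yaw −7.5°, and the reach is fine. Next I descend and grip.

Call:
{"method": "jog_arm", "body": {
  "moves": [
    [[0, 0, 0], -2.3, 7.0],
    [[1.8, 0, 5], 0, 6.5],
    [[1.7, 0, 5], 0, 6.5],
    [[0, 0, 4], 0, 6.5],
    [[0, 0, 2.5], 0, 6.5],
    [[0, 0, 1.6], 0, 6.5],
    [[0, 0, 0], 0, 6.5]
  ],
  "newtons": 45
}}

```text
time_s: 5.38
tcp_pos: [0.4358, -0.3129, 0.0043]
eef_rot: [-180.0, 0.2, -7.6]
contact_force: [-0.1, 0.8, -0.3]
gripper_width: 0.065
gripper_force: 0.0
```

Call:
{"method": "jog_arm", "body": {
  "moves": [
    [[0, 0, 0], 0, 3.5],
    [[0, 0, 0], 0, 3.5],
    [[0, 0, 0], 0, 3.5],
    [[0, 0, 0], 0, 3.5],
    [[0, 0, 0], 0, 3.5],
    [[0, 0, 0], 0, 3.5]
  ],
  "newtons": 45
}}

```text
time_s: 6.12
tcp_pos: [0.4371, -0.3134, 0.0063]
eef_rot: [180.0, -0.1, -7.5]
contact_force: [-0.7, 2.0, 6.2]
gripper_width: 0.0395
gripper_force: 44.9
```

Call:
{"method": "jog_arm", "body": {
  "moves": [
    [[0, 0, -1], 0, 3.5],
    [[0, 0, -3], 0, 3.5],
    [[0, 0, -5], 0, 3.5],
    [[0, 0, -5], 0, 3.5],
    [[0, 0, -1], 0, 3.5],
    [[0, 0, 0], 0, 3.5]
  ]
}}

```text
time_s: 6.88
tcp_pos: [0.4367, -0.3131, 0.1563]
eef_rot: [-180.0, -0.1, -7.5]
contact_force: [-0.3, 1.3, -1.8]
gripper_width: 0.0394
gripper_force: 44.9
```

Run:
```python
from h import *
c=shot('wrist','w3.png');s=get_state();print(s['tcp_pos'],s['eef_rot'],s['gripper_width'])
T=Tt(s)
# predicted outline of the top face (17..: top 27 mm above TCP, i.e. tool z=-0.027)
q=np.array([[.027,-.02,-.027],[.027,.02,-.027],[.027,.02,.005],[.027,-.02,.005]])
p=proj(c,q@T[:3,:3].T+T[:3,3]);print(p.round(0))
im=c['pixels'].copy();cv2.polylines(im,[np.int32(p)],True,(0,255,0),1)
cv2.imwrite('pics/w3c.png',cv2.resize(im[170:400,200:440],None,fx=2.5,fy=2.5,interpolation=cv2.INTER_CUBIC))
```

```text
[ 0.4360721  -0.31288691  0.15506442] [-1.79967968e+02  2.74245266e-02 -7.50415051e+00] 0.039504657107625074
[[278. 260.]
 [376. 260.]
 [367. 239.]
 [286. 239.]]
```

View pics/w3c.png

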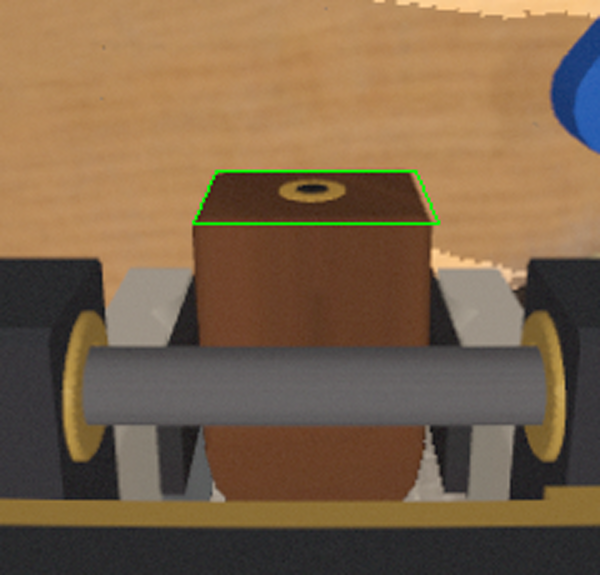

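The picture shows the pull held square, with the brass insert at (312,190) in the crop, exactly on the predicted face. Next I bring it in front of the jig.

Call:
{"method": "jog_arm", "body": {
  "moves": [
    [[-0.69, -4, 0], 0, 3.5],
    [[-0.69, -5.3, 0], 0, 3.5],
    [[-0.69, -5.6, 0], 0, 3.5],
    [[-0.69, -5.6, 0], 0, 3.5],
    [[-0.69, -5.6, 0], 0, 3.5],
    [[-0.69, -5.6, 0], 0, 3.5],
    [[-0.69, -5.3, 0], 0, 3.5],
    [[-0.69, -4.4, 0], 0, 3.5],
    [[0, 0, 0], -7.8, 3.5],
    [[0, 0, 0], -7.9, 3.5],
    [[0, 0, 0], 0, 3.5]
  ]
}}

```text
time_s: 8.3
tcp_pos: [0.4349, 0.1041, 0.1541]
eef_rot: [179.9, 0.2, 8.2]
contact_force: [0.2, 0.4, 0.1]
gripper_width: 0.0398
gripper_force: 44.9
```

Run:
```python
from h import *
c=shot('wrist');s=get_state();print(s['tcp_pos'],s['eef_rot'],s['gripper_width'],s['joints'].round())
cv2.imwrite('pics/w4.png',c['pixels'])
r=regions_of(c,'front_hole')[0];m=r['pixels'];print(r['confidence'],r['pixel'])
a0=np.radians(8.2);ex=[];
def sil(q):
    a=np.radians(q[2]);C,S=np.cos(a),np.sin(a)
    P=np.array([[x,y,z] for x in(0,.016) for y in(-.065,.065) for z in(.012,.082)])@np.array([[C,S,0],[-S,C,0],[0,0,1]])+[q[0]/1e3,q[1]/1e3,0]
    im=np.zeros((480,640),np.uint8);h=cv2.convexHull(np.float32(proj(c,P)));cv2.fillPoly(im,[np.int32(np.round(h*16))],1,shift=4);return im
from scipy.optimize import minimize
f=lambda q:((sil(q)>0)^m)[:245].sum()/m.sum()
x=[511,116,8.2]
b=minimize(f,x,method='Nelder-Mead',options=dict(initial_simplex=[x,[517,116,8.2],[511,122,8.2],[511,116,12]]));print(b.x,b.fun,f(x))
im=c['pixels'].copy();cv2.drawContours(im,cv2.findContours(sil(b.x),0,2)[0],-1,(0,255,0),1)
cv2.imwrite('pics/w4o.png',im)
```

```text
[0.43511805 0.10402602 0.15433087] [1.79933581e+02 1.33755035e-01 8.04296077e+00] 0.039645720596580544 [ 39.   3. -33.  -0. -55.  59.]
0.88 [323.8, 118.0]
[518.42544163 117.30508422   7.12164408] 0.28263669359559773 0.3576864535768645
```

View pics/w4o.png

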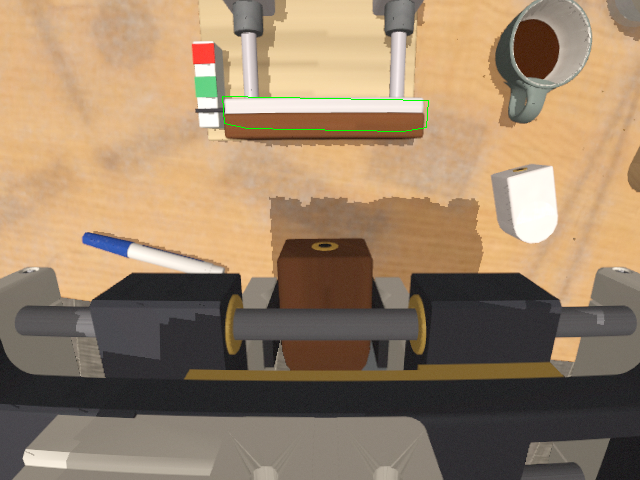

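Here the brown top face spans (226,113) to (424,137). The network's mask wrongly included the white plate, so I'll use these edges directly.

Run:
```python
from h import *
c=shot('wrist');s=get_state()
g=cv2.cvtColor(c['pixels'],6).astype(int)
for x in(240,270,300,340,370,410): print(x,g[104:146,x].tolist())
print(g[122,215:235],g[122,415:435])
p=onz(c,[(226,137),(424,136),(226,113),(424,112)],.082);print(p.round(4))
T=Tt(s)
t=(p[:2]-T[:3,3])@T[:3,:3];print('tool',t.round(4),np.degrees(np.arctan2(*(p[0]-p[1])[[1,0]]))-90)
```

```text
240 [243, 243, 243, 244, 244, 244, 241, 241, 241, 243, 150, 92, 102, 106, 105, 105, 104, 101, 103, 104, 104, 106, 104, 105, 107, 103, 100, 101, 101, 97, 97, 100, 95, 88, 75, 56, 95, 128, 123, 158, 182, 183]
270 [242, 243, 243, 244, 245, 244, 240, 240, 240, 238, 84, 98, 105, 106, 105, 105, 102, 105, 103, 104, 103, 105, 104, 105, 102, 103, 102, 101, 98, 98, 93, 99, 94, 82, 67, 44, 65, 115, 130, 131, 131, 130]
300 [241, 241, 243, 245, 244, 242, 239, 239, 234, 193, 92, 99, 106, 105, 104, 107, 104, 102, 104, 98, 102, 102, 103, 104, 104, 102, 101, 99, 97, 97, 97, 99, 89, 78, 57, 41, 91, 125, 130, 134, 132, 133]
340 [238, 239, 243, 245, 243, 240, 238, 239, 226, 111, 95, 101, 104, 105, 102, 105, 102, 104, 104, 102, 103, 104, 107, 105, 102, 101, 100, 97, 95, 98, 96, 96, 87, 79, 53, 39, 113, 129, 132, 131, 131, 132]
370 [237, 239, 242, 245, 242, 238, 237, 238, 232, 115, 96, 100, 105, 101, 102, 99, 105, 102, 101, 99, 99, 95, 94, 93, 95, 97, 97, 98, 98, 99, 97, 93, 84, 72, 51, 51, 115, 129, 130, 129, 132, 133]
410 [236, 238, 240, 242, 241, 239, 237, 237, 213, 132, 94, 101, 102, 102, 102, 103, 101, 102, 102, 101, 99, 97, 96, 95, 97, 98, 99, 99, 96, 99, 96, 95, 85, 72, 67, 98, 120, 122, 123, 125, 125, 157]
[255 255 255 222 137 120 122 119  98  98  99 104 103 103 103 104 101 102
 103 103] [101 103 103  99 100  99  95  92 135 175 177 178 177 173 172 172 172 173
 175 173]
[[0.5023 0.1796 0.082 ]
 [0.5209 0.0523 0.082 ]
 [0.5172 0.1806 0.082 ]
 [0.5354 0.0553 0.082 ]]
tool [[ 0.0769 -0.0655  0.0727]
 [ 0.0774  0.0632  0.0728]] 8.28630344666729
```

Call:
{"method": "jog_arm", "body": {
  "moves": [
    [[0, -0.1, 2], 0, 3.5],
    [[0, 0, 4], 0, 3.5],
    [[0, 0, 4], 0, 3.5],
    [[0, 0, 1.8], 0, 3.5],
    [[1, 0, 0], 0, 3.5],
    [[1.5, 0, 0], 0, 3.5],
    [[1.2, 0, 0], 0, 3.5],
    [[0.5, 0, 0], 0, 3.5],
    [[0, 0, 0], 0, 3.5],
    [[0, 0, 0], 0, 3.5]
  ]
}}

```text
time_s: 9.7
tcp_pos: [0.4769, 0.1112, 0.0376]
eef_rot: [-180.0, 0.0, 8.2]
contact_force: [0.2, -0.2, -1.4]
gripper_width: 0.0399
gripper_force: 44.9
```

Run:
```python
from h import *
c=shot('wrist');s=get_state();print(s['tcp_pos'],s['eef_rot'],s['contact_force'],s['moment'])
cv2.imwrite('pics/w5.png',c['pixels'][0:420])
```

```text
[0.4768639  0.11128582 0.03763487] [1.79999633e+02 9.06704839e-03 8.21634195e+00] [-0.52923401  0.33226254 -0.70098372] [-0.06486827 -0.06609155 -0.03852939]
```

View pics/w5.png

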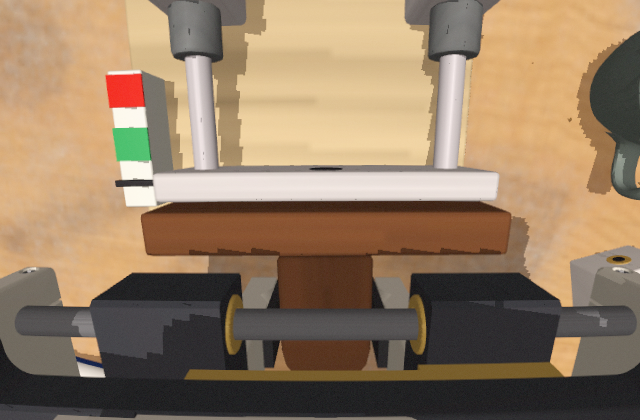

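The picture shows the pull (279–372 px, centre 325) in line with the front's centre (327). The pointer is at rest and the gap is about 6 mm. I'll drop 1 mm and press gently.

Call:
{"method": "jog_arm", "body": {
  "moves": [
    [[0, 0, 0.12], 0, 3.5],
    [[0.3, 0, 0], 0, 3.5],
    [[0.3, 0, 0], 0, 3.5],
    [[0.3, 0, 0], 0, 3.5],
    [[0.3, 0, 0], 0, 3.5],
    [[0.2, 0, 0], 0, 3.5],
    [[0.2, 0, 0], 0, 3.5],
    [[0, 0, 0], 0, 3.5]
  ],
  "newtons": 55
}}

```text
time_s: 10.75
tcp_pos: [0.4921, 0.1133, 0.036]
eef_rot: [180.0, 0.1, 8.2]
contact_force: [-6.9, 1.0, 1.0]
gripper_width: 0.0398
gripper_force: 54.9
```

Call:
{"method": "jog_arm", "body": {
  "moves": [
    [[0.2, 0, 0], 0, 3.5],
    [[0.2, 0, 0], 0, 3.5],
    [[0.2, 0, 0], 0, 3.5],
    [[0, 0, 0], 0, 3.5],
    [[0, 0, 0], 0, 3.5],
    [[0, 0, 0], 0, 3.5]
  ]
}}

```text
time_s: 11.5
tcp_pos: [0.497, 0.1138, 0.0357]
eef_rot: [180.0, 0.2, 8.2]
contact_force: [-7.9, 1.2, 1.6]
gripper_width: 0.0395
gripper_force: 54.9
```

Run:
```python
from h import *
c=shot('wrist');s=get_state();print(s['tcp_pos'],s['eef_rot'],s['contact_force'],s['moment'],s['gripper_force'])
cv2.imwrite('pics/w6.png',c['pixels'][0:420])
```

```text
[0.49697305 0.11373595 0.03566319] [179.94856641   0.21943044   8.16959985] [-9.02383057  1.66436985  2.0127219 ] [ 0.46541577  3.10594051 -0.07989408] 54.881327748298645
```

View pics/w6.png

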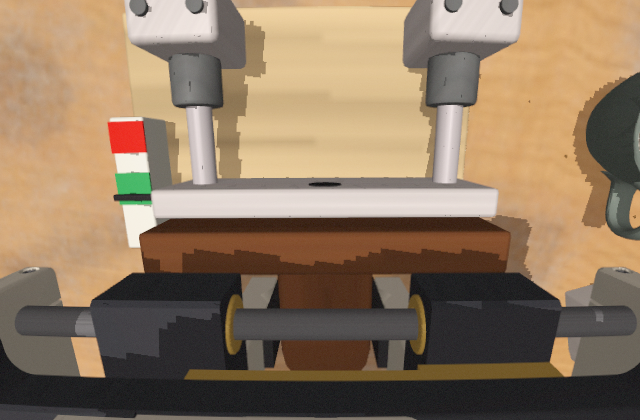

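The pointer at (132,197) has entered the lower part of the green (rows 174–200). I'll go a few mm further to reach mid-band.

Call:
{"method": "jog_arm", "body": {
  "moves": [
    [[0.2, 0, 0], 0, 3.5],
    [[0.2, 0, 0], 0, 3.5],
    [[0.1, 0, 0], 0, 3.5],
    [[0, 0, 0], 0, 3.5],
    [[0, 0, 0], 0, 3.5],
    [[0, 0, 0], 0, 3.5],
    [[0, 0, 0], 0, 3.5]
  ]
}}

```text
time_s: 12.42
tcp_pos: [0.5012, 0.1142, 0.0355]
eef_rot: [179.9, 0.3, 8.2]
contact_force: [-10.0, 1.4, 2.0]
gripper_width: 0.0394
gripper_force: 54.9
```

Run:
```python
from h import *
c=shot('wrist');s=get_state();print(s['tcp_pos'],s['eef_rot'],s['contact_force'],s['moment'],s['gripper_force'])
for i in range(3): capture('top')
print(get_state()['tcp_pos'],get_state()['contact_force'])
cv2.imwrite('pics/w7.png',c['pixels'][0:420])
```

```text
[0.50117665 0.11413283 0.03546177] [179.9320778    0.29532651   8.15072958] [-10.33601239   1.80962822   2.72848008] [ 0.49707753  3.83193762 -0.05917306] 54.879693388938904
[0.50117982 0.11417805 0.03544567] [-10.81226753   1.33206158   3.43406527]
```

View pics/w7.png

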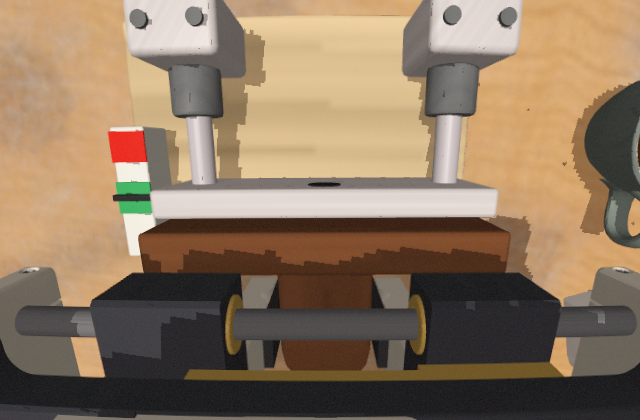

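The pointer at (132,197) now stands mid-green (rows 182–213). The push is steady at about 10.5 N, and the front hasn't shifted relative to the pull, so there is no slip.

```bash
python3 -c "from plant import *;print(close_job())"
```

```text
the job is handed in; nothing more can be done
None
```

The dark pull is gripped and pressed squarely onto the hole, with the pointer mid-green at about 10.5 N and never near the red; the job was handed in at about 12.5 s with the other pulls, cup and pen left untouched.

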